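Fetch the stitching awl from the tool cabinet's door and hold it slanted over the insole

TASK

Swing the tool cabinet's door wide open by its handle, and draw the stitching awl (the one with the bulbous turned handle and needle-like blade) up out of the rack on the inner side of the door, leaving the other two tools in the rack. Finish holding the awl still, ready to prick: point down, slanted about half-way between upright and level, its point a few centimetres above the middle of the insole on the board and not touching it. Do not put the awl down or let it go at the end, and leave the insole and the other things on the bench where they are.

Things in the scene. Friction and masses are not known exactly. Their poses are not given: they have to be found in the camera images.
- door (a joint): hinge of the door of a grey steel tool cabinet (240 wide, 180 deep, 250 mm high, fixed to the bench). 0 = shut, grows as it opens, at most 1.9 rad; 1.57 is square to the cabinet's front. Door 238 mm wide, 14 mm thick, foot 31 mm and top edge 249 mm above the table; its stiff hinge (about 0.12 N m) stays where it is left.
- door_hinge (a point): point on the upright hinge axis, at the door's left edge (facing the door), on its inner face, at the handle's height. Axes turn with the door: x from its outer to its inner side (into the cabinet when shut), y from its free edge to the hinge, z up. Seen from above the door opens clockwise about this point.
- door_handle (a point): middle of the level bow handle on the door's outer face: a round steel bar 11 mm thick, straight for 70 mm parallel to the face, axis 45 mm out from it, 165 mm from the hinge line, 216 mm above the table, 34 mm under the cabinet's top. Axes as door_hinge: the bar runs along y. Pinch it from above, closing along x, one finger between bar and door: open the fingers only about 40 mm.
- rack_mid (a point): middle of the top face of the tool rack's plywood shelf on the door's inner face, 50 mm from that face: 170 mm along the door, 78 deep, 14 thick, top 170 mm above the table, 79 mm under the door's top. Axes as door_hinge. Three 14 mm square holes in a row along y, 55 mm apart, each with a tool: handle on the shelf, blade through the hole. Which tool stands where changes.
- awl: stitching awl, 70 g: bulbous turned wooden handle 22 mm thick, 60 mm tall above the shelf; needle-like blade to 66 mm below the shelf's top. Own y axis from the point to the handle's end (up in the rack). Grip across its own x or z axis (within 0.1 rad of across and along the door). Neighbours stand 55 mm off, the door 39 mm beside the handle: open the fingers only about 45 mm.
- awl_handle (a point): point on the axis of the awl's handle, 40 mm above its foot and 20 mm below its top end: where to grip. Axes as the awl's.
- awl_tip (a point): point of the awl's needle-like blade, 106 mm from awl_handle along the awl and 5 mm aside of the handle's axis. The awl must rise about 70 mm for the blade to leave the rack.
- edge_iron: edge iron standing in the rack: like the awl in size, but with a brass ferrule, a pale straight handle and a flat 9 mm blade. Not to be taken. Origin beside the foot of its handle, about 11 mm off its axis.
- drive_punch: drive punch standing in the rack: all steel, a ringed straight body 22 mm thick and 55 mm tall with a thick round shank. Not to be taken. Origin beside the foot of its body, about 11 mm off its axis.
- insole: leather insole, 96 x 251 x 9 mm, loose, lying flat on a wooden board 300 x 170 x 16 mm. Origin at the middle of its underside, y along its length.
- insole_mid (a point): middle of the insole's upper face, 25 mm above the table.
- stamp_a: size stamp with a turned wooden handle, 30 x 40 x 65 mm, standing on the bench; a bystander.
- stamp_b: second size stamp, the same; a bystander.
- marker: marker pen lying on the bench, 135 mm long; a bystander.
Things that resemble listed ones, but are neither listed nor needed, are in the scene too. Of the things that look like the insole, the larger one is meant.

How it is judged:
By the outcome, as a careful person would: the job done as asked, in the order asked, and still so for the second after the job is handed in, while the arm keeps its last pose, push and grip.
It also fails if it takes over 51 s, if anything falls off the work surface, if the arm or the gripper's body presses on something with over 40 N, if the wrist force passes 120 N, or if a joint passes its speed limit or range.

ROBOT

A 6-joint arm with a two-finger parallel gripper is mounted at the origin on a cart in front of the work surface, level with it; the furniture and walls round the work are solid. World frame = base frame: x ahead of the robot, y to its left, z up, the work surface at z = 0. Lengths are in m, angles in rad, forces in N, time in s.
With the tool pointing down it reaches from about 0.425 to 0.95 m from the base axis. Payload 3.5 kg.
Tool frame: the origin (TCP) lies at the very end of the fingers, on their centre line; the grasp point (between the pads) lies 19 mm behind it; z points along the fingers, y is the direction in which the jaws open and shut (so a half turn about z gives the same grasp; the last joint's range is limited). The gripper opens to 85 mm and grips with 20 to 120 N. Pads are 22 mm wide; open, the fingers measure 114 mm over their backs; the gripper's body (76 mm by 85 mm) begins 54 mm behind the grasp point. The pads swing forward as they close: fully open they stand 13 mm farther back than shut.
Start: joints at [1.094, 0.286, 1.577, -0, 1.279, -0.15], TCP at [0.217, 0.639, 0.231] pointing down, gripper open.
Joint ranges: [-2.77, 2.77], [-0.9, 2.22], [0.21, 2.48], [-1.53, 4.67], [0.24, 2.81], [-2.84, 2.84]. Speed limits (rad/s): [2.79, 2.79, 3.14, 3.14, 3.14, 3.14].

INTERFACE

Orientations are given as a unit quaternion [x, y, z, w].
In Python, from plant import ctrl, eyes, ticket gives the robot as it stands.
- The arm moves only by the tool send_rows, never from a script. Its arguments are lists of equal length, an entry for each row: "translation": the shift along the tool's x, y, z in units of 30 mm (1.0 is 30 mm), a list of three; "rotation": the turn, a rotation vector about the tool's x, y, z in units of 5 degrees (1.0 is 5 degrees), a list of three; "grip": the finger opening in mm, from 0 to 85.4. A call has 1 to 5 rows; each row shifts and turns the commanded pose from where the row before left it, along the tool's axes as they then stand; what a row does not reach is not made up. A row lasts 1/8 s, in which the tool goes at most 62.5 mm and 10.7 degrees, less where a joint would pass 70% of its speed; a pose out of reach is approached as far as the arm can. A call is refused whole if a number of a shift passes 1 or a number of a turn 1, either way. A call with a gripper value outside its range is refused whole. The fingers move at their own pace and stop on an object; "squeeze" is the grip in N (left out, the last holds). Time passes only in rows, so rows that do not move let the fingers close. It gives the time, the measured TCP pose, the force and the opening at its end, in the units of the state.
- ctrl.get_state(): the state, without advancing time (a new reading comes with each control period).
- eyes.read_camera(name): name is "scene" or "top" or "wrist"; returns a dict with "image" (480x640x3 uint8, blue, green, red), "mtx" (3x3 intrinsics, pixels), "xyz" and "orientation" of the camera in the world; the wrist camera has in their place "hand_eye" (4x4, takes a point from camera to tool coordinates, whose origin is the TCP and whose axes are the flange's). Camera axes: x right, y down, z forward; pixel columns grow to the right and rows downward; lengths in m; the calibration is good to about 2 mm. A picture is of the moment at which its call begins: read the wrist's pose just before it. There is no depth.
- ticket.sign_off(): hands the job in, once; it reports no verdict.
The state is a dict: "time": time; "qpos": joint angles; "dq": joint speeds; "joint_efforts": joint torques, N m; "eef_pos": TCP position; "tcp_rot": TCP orientation; "contact_force": force on the tool from outside, world axes, zero at the start; "wrist_torque": the same for the moment, N m; "opening": opening from 0.0 (shut) to 1.0 (fully open).
Only numpy, scipy, OpenCV 4.12 (cv2) and the standard library are available. Lean on these libraries where they do the work, as an engineer would, in place of code of your own. Each camera call takes 0.05 s, during which the arm holds its last target. There are 200 camera calls.

## Working session

There is one attempt and no reset: what is moved stays moved. The work goes in short steps, Python scripts to look and compute and a tool call to move; the robot and the scene stay as the last step left them, time stands still between calls to the robot, and variables do not carry over. Pictures are saved under pics/ and viewed, about 8 in all and at most 12, crops included, and the job is handed in when it is done.

Besides the shell and the picture viewer there is one more tool, called after "Request:" in YAML: its name, and indented under it one key for each argument. send_rows: Moves the arm, as the interface text tells. Its arguments: {"type":"object","properties":{"translation":{"type":"array"},"rotation":{"type":"array"},"grip":{"type":"array"},"squeeze":{"type":"number"}},"required":["translation","rotation","grip"]}

```bash
ls; mkdir -p pics
python3 - <<'E'
from plant import ctrl, eyes
import cv2
s=ctrl.get_state(); print(s)
for n in ("scene","top"):
    d=eyes.read_camera(n); cv2.imwrite(f"pics/{n}0.png",d["image"]); print(n,d["mtx"],d["xyz"],d["orientation"])
d=eyes.read_camera("wrist"); print(d["hand_eye"],d["mtx"])
E
```

```text
pics
{'time': 0.0, 'qpos': array([ 1.09399726e+00,  2.87211263e-01,  1.57817721e+00, -1.74746184e-06,
        1.27861776e+00, -1.50008308e-01]), 'dq': array([-1.06875960e-03, -2.66285227e-04,  4.99666837e-04, -4.13610946e-05,
       -8.01716811e-04, -6.05559153e-04]), 'joint_efforts': array([ 3.77476608e-04, -4.05993640e+01, -2.92620850e+01, -1.51467088e-04,
        5.88840616e-03,  5.42561196e-06]), 'eef_pos': array([0.21634902, 0.63869004, 0.22991667]), 'tcp_rot': array([ 1.62668924e-01,  9.86679971e-01, -1.14826564e-03, -3.71255933e-04]), 'contact_force': array([ 0.42168061, -0.19516185, -0.06834286]), 'wrist_torque': array([-0.03996312,  0.02179313, -0.01392608]), 'opening': 0.999297627480569}
scene [[509.6324553    0.         318.02697779]
 [  0.         509.6324553  241.86735053]
 [  0.           0.           1.        ]] [-0.20814119 -1.04805862  0.87962729] [ 0.81519344 -0.27270303  0.15612028 -0.48653795]
top [[442.22058488   0.         324.30364501]
 [  0.         442.22058488 242.59767998]
 [  0.           0.           1.        ]] [0.40145988 0.01168834 1.16414432] [ 0.71286539 -0.69698662  0.0472578  -0.06163841]
[[ 4.35655654e-04 -9.50619494e-01 -3.10358483e-01  7.93111747e-02]
 [ 9.99999829e-01  5.34981690e-04 -2.34916872e-04  3.21387376e-04]
 [ 3.89352664e-04 -3.10358328e-01  9.50619565e-01 -1.41863229e-01]
 [ 0.00000000e+00  0.00000000e+00  0.00000000e+00  1.00000000e+00]] [[367.32921516   0.         316.62036803]
 [  0.         367.32921516 239.26041077]
 [  0.           0.           1.        ]]
```

View pics/scene0.png

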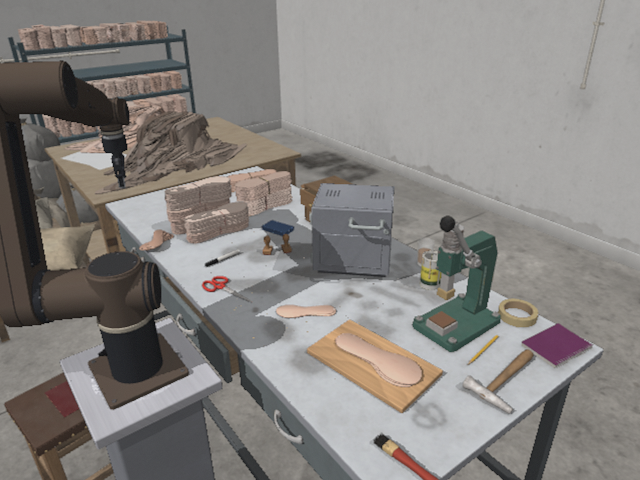

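View pics/top0.png

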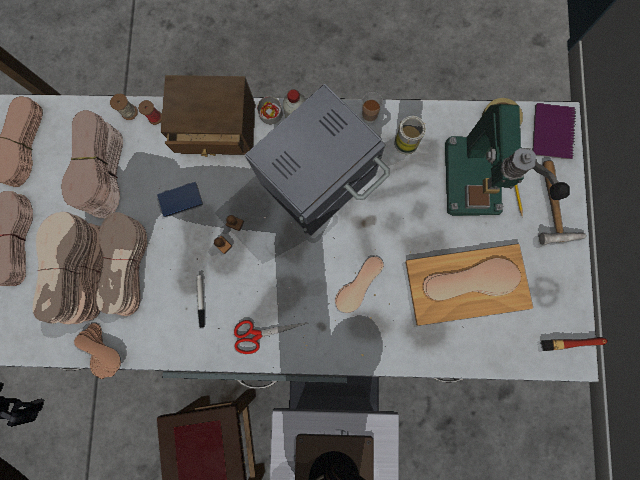

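```bash
cat > h.py <<'E'
import numpy as np, cv2
from scipy.spatial.transform import Rotation as R
from plant import ctrl, eyes
def cam(n):
    s=ctrl.get_state() if n=="wrist" else None
    d=eyes.read_camera(n)
    if n=="wrist":
        T=np.eye(4);T[:3,:3]=R.from_quat(s["tcp_rot"]).as_matrix();T[:3,3]=s["eef_pos"];T=T@d["hand_eye"]
        return d["image"],d["mtx"],T[:3,3],T[:3,:3]
    return d["image"],d["mtx"],np.array(d["xyz"]),R.from_quat(d["orientation"]).as_matrix()
def ray(c,px): 
    return c[3]@np.linalg.solve(c[1],[px[0],px[1],1.])
def bp(c,px,z): 
    r=ray(c,px); return c[2]+r*(z-c[2][2])/r[2]
def proj(c,p):
    q=c[1]@(c[3].T@(np.asarray(p)-c[2])); return q[:2]/q[2]
def tri(c1,p1,c2,p2):
    a,b=ray(c1,p1),ray(c2,p2); t=np.linalg.lstsq(np.c_[a,-b],c2[2]-c1[2],rcond=None)[0]
    A,B=c1[2]+a*t[0],c2[2]+b*t[1]; return (A+B)/2,np.linalg.norm(A-B)
E
python3 - <<'E'
from h import *
t=cam("top");s=cam("scene")
a=cv2.resize(t[0][70:250,235:405],None,fx=2.6,fy=2.6,interpolation=cv2.INTER_CUBIC)[:468]
b=cv2.resize(s[0][170:290,300:405],None,fx=3.3,fy=3.3,interpolation=cv2.INTER_CUBIC)
H=max(a.shape[0],b.shape[0]); p=lambda i:np.pad(i,((0,H-i.shape[0]),(0,0),(0,0)))
cv2.imwrite("pics/c1.png",np.hstack([p(a),p(b)]));print(a.shape,b.shape)
for q,z in (((305,232),.25),((384,148),.25),((322,85),.25),((247,157),.25),((368,180),.216),((474,278),.025),((428,258),.016)):print(q,bp(t,q,z))
E
```

```text
(468, 442, 3) (396, 346, 3)
(305, 232) [0.56499153 0.07316253 0.25      ]
(384, 148) [ 0.75264297 -0.09186763  0.25      ]
(322, 85) [0.89646285 0.04561749 0.25      ]
(247, 157) [0.72725485 0.20387485 0.25      ]
(368, 180) [ 0.69090243 -0.06061233  0.216     ]
(474, 278) [ 0.49462795 -0.34823322  0.025     ]
(428, 258) [ 0.54475157 -0.23356492  0.016     ]
```

View pics/c1.png

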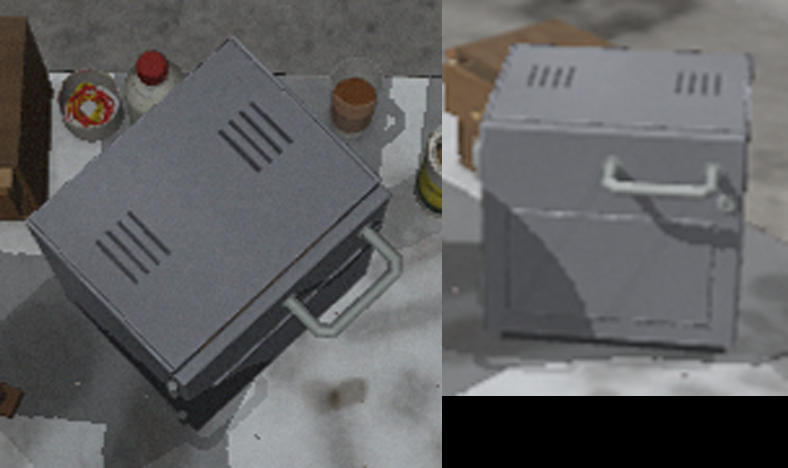

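Run:
```python
from h import *
t=cam("top");s=cam("scene")
f=lambda x,y:(x/2.6+235,y/2.6+70); g=lambda x,y:((x-442)/3.3+300,y/3.3+170)
for n,q,z in (("L",f(28,220),.25),("B",f(232,38),.25),("R",f(387,187),.25),("dR",f(389,203),.249),("dL",f(183,397),.249),("hA",f(328,328),.216),("hB",f(398,262),.216)):print(n,bp(t,q,z).round(4))
print(tri(t,f(328,328),s,g(612,187)),tri(t,f(398,262),s,g(712,190)))
# small insole, insole ends
for q in ((424,291),(521,271),(404,258),(415,325),(533,300),(522,243)): print(bp(t,q,.02).round(3))
```

```text
L [0.7326 0.2068 0.25  ]
B [0.8974 0.0407 0.25  ]
R [ 0.7664 -0.0915  0.25  ]
dR [ 0.7529 -0.0933  0.249 ]
dL [0.5851 0.073  0.249 ]
hA [ 0.6538 -0.0459  0.216 ]
hB [ 0.7129 -0.1049  0.216 ]
(array([ 0.65261462, -0.04474473,  0.21214024]), np.float64(0.005050118892723594)) (array([ 0.71312467, -0.10486055,  0.21390979]), np.float64(0.0011030180858596552))
[ 0.459 -0.221  0.02 ]
[ 0.516 -0.47   0.02 ]
[ 0.543 -0.171  0.02 ]
[ 0.372 -0.198  0.02 ]
[ 0.442 -0.497  0.02 ]
[ 0.589 -0.476  0.02 ]
```

Request:
send_rows:
  translation:
    - [0, 0, -0.6]
    - [0, 0, -0.6]
    - [0, 0, -0.6]
    - [0, 0, -0.6]
    - [0, 0, -0.6]
  rotation:
    - [0, 0, 1]
    - [0, 0, 1]
    - [0, 0, 1]
    - [0, 0, 1]
    - [0, 0, 1]
  grip: [40, 40, 40, 40, 40]

```text
time: 0.98
eef_pos: [0.2166, 0.6392, 0.3218]
tcp_rot: [0.374, 0.928, -0.0, 0.0]
contact_force: [0.1, -0.1, 0.1]
opening: 0.469
```

Request:
send_rows:
  translation:
    - [0, 0, 0]
    - [-1, -0.21, 0]
    - [-1, -0.21, 0]
    - [-1, -0.21, 0]
    - [-1, -0.21, 0]
  rotation:
    - [0, 0, 0.26]
    - [0, 0, 0]
    - [0, 0, 0]
    - [0, 0, 0]
    - [0, 0, 0]
  grip: [40, 40, 40, 40, 40]

```text
time: 1.6
eef_pos: [0.2838, 0.5354, 0.3199]
tcp_rot: [0.382, 0.924, -0.001, -0.0]
contact_force: [0.0, 0.6, 0.1]
opening: 0.465
```

Request:
send_rows:
  translation:
    - [-1, -0.21, 0]
    - [-1, -0.21, 0]
    - [-1, -0.21, 0]
    - [-1, -0.21, 0]
    - [-1, -0.21, 0]
  rotation:
    - [0, 0, 0]
    - [0, 0, 0]
    - [0, 0, 0]
    - [0, 0, 0]
    - [0, 0, 0]
  grip: [40, 40, 40, 40, 40]

```text
time: 2.22
eef_pos: [0.3675, 0.4071, 0.32]
tcp_rot: [0.382, 0.924, -0.001, -0.0]
contact_force: [0.7, -0.2, -0.2]
opening: 0.47
```

Request:
send_rows:
  translation:
    - [-1, -0.21, 0]
    - [-1, -0.21, 0]
    - [-1, -0.21, 0]
    - [-1, -0.21, 0]
    - [-1, -0.21, 0]
  rotation:
    - [0, 0, 0]
    - [0, 0, 0]
    - [0, 0, 0]
    - [0, 0, 0]
    - [0, 0, 0]
  grip: [40, 40, 40, 40, 40]

```text
time: 2.85
eef_pos: [0.4512, 0.2788, 0.32]
tcp_rot: [0.382, 0.924, -0.001, -0.001]
contact_force: [0.8, -0.2, 0.5]
opening: 0.474
```

Request:
send_rows:
  translation:
    - [-1, -0.21, 0]
    - [-1, -0.21, 0]
    - [-1, -0.21, 0]
    - [-1, -0.21, 0]
    - [-1, -0.21, 0]
  rotation:
    - [0, 0, 0]
    - [0, 0, 0]
    - [0, 0, 0]
    - [0, 0, 0]
    - [0, 0, 0]
  grip: [40, 40, 40, 40, 40]

```text
time: 3.48
eef_pos: [0.5349, 0.1505, 0.32]
tcp_rot: [0.382, 0.924, -0.0, -0.001]
contact_force: [0.2, -1.0, -0.1]
opening: 0.465
```

Request:
send_rows:
  translation:
    - [-1, -0.21, 0]
    - [-1, -0.21, 0]
    - [-1, -0.21, 0]
    - [-1, -0.21, 0]
    - [-1, -0.21, 0]
  rotation:
    - [0, 0, 0]
    - [0, 0, 0]
    - [0, 0, 0]
    - [0, 0, 0]
    - [0, 0, 0]
  grip: [40, 40, 40, 40, 40]

```text
time: 4.1
eef_pos: [0.6187, 0.0222, 0.3199]
tcp_rot: [0.382, 0.924, -0.0, -0.001]
contact_force: [0.2, 0.1, -0.2]
opening: 0.467
```

Request:
send_rows:
  translation:
    - [-1, -0.21, 0]
    - [-1, -0.21, 0]
    - [-1, -0.21, 0]
    - [-0.8, -0.1, 0]
  rotation:
    - [0, 0, 0]
    - [0, 0, 0]
    - [0, 0, 0]
    - [0, 0, 0]
  grip: [40, 40, 40, 40]

```text
time: 4.6
eef_pos: [0.6838, -0.0741, 0.3196]
tcp_rot: [0.383, 0.924, -0.0, -0.001]
contact_force: [-0.0, 1.3, 0.3]
opening: 0.468
```

Run:
```python
from h import *
s=ctrl.get_state();print(s["time"],s["eef_pos"],R.from_quat(s["tcp_rot"]).as_matrix().round(3),s["opening"])
w=cam("wrist");t=cam("top")
for p in ((.683,-.0754,.216),(.6535,-.046,.216),(.713,-.105,.216)): print(proj(w,p))
a=cv2.resize(t[0][150:230,320:410],None,fx=3.5,fy=3.5)
b=cv2.resize(w[0],(480,360)); b=np.pad(b,((0,0),(0,0),(0,0)))
H=max(a.shape[0],360);P=lambda i:np.pad(i,((0,H-i.shape[0]),(0,0),(0,0)))
cv2.imwrite("pics/w1.png",np.hstack([P(b),P(a)]))
```

```text
4.6 [ 0.68380017 -0.07413919  0.31960468] [[-0.707  0.707 -0.002]
 [ 0.707  0.707  0.   ]
 [ 0.002 -0.001 -1.   ]] 0.468328278176909
[314.15671498 238.99965365]
[313.94026618 179.67448527]
[314.64100478 293.30034937]
```

View pics/w1.png

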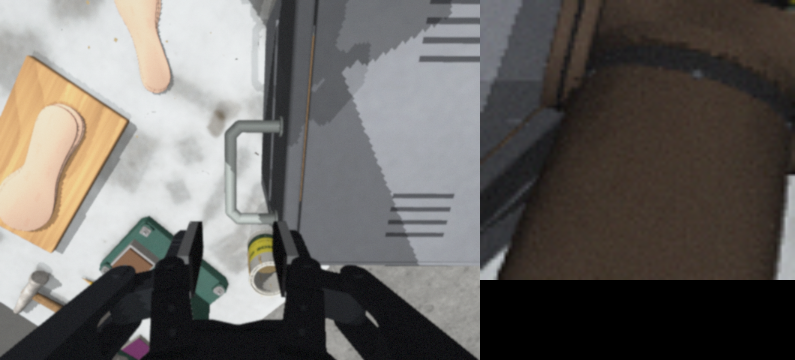

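Run:
```python
from h import *
w=cam("wrist");
for q in ((231,131),(231,211),(231,171)): print(bp(w,(q[0]/.75,q[1]/.75),.216))
print(proj(w,[.608,.083,.25]), "door edge far", [bp(w,(x/.75,y/.75),.249) for x,y in((303,265),(272,265))])
```

```text
[ 0.64850592 -0.04718465  0.216     ]
[ 0.70268644 -0.10233672  0.216     ]
[ 0.67433121 -0.07347303  0.216     ]
[437.81898358 -71.53555601] door edge far [array([ 0.77572007, -0.08307713,  0.249     ]), array([ 0.75601074, -0.10279335,  0.249     ])]
```

Request:
send_rows:
  translation:
    - [0.1, -0.15, 0.8]
    - [0, 0, 0.8]
    - [0, 0, 0.8]
    - [0, 0, 0.8]
    - [0, 0, 0.4]
  rotation:
    - [0, 0, 0]
    - [0, 0, 0]
    - [0, 0, 0]
    - [0, 0, 0]
    - [0, 0, 0]
  grip: [40, 40, 40, 40, 40]

```text
time: 5.38
eef_pos: [0.677, -0.0728, 0.2111]
tcp_rot: [0.382, 0.924, -0.0, -0.002]
contact_force: [0.8, -0.4, 0.0]
opening: 0.463
```

Request:
send_rows:
  translation:
    - [0, 0, 0.45]
    - [0, 0, 0]
    - [0, 0, 0]
  rotation:
    - [0, 0, 0]
    - [0, 0, 0]
    - [0, 0, 0]
  grip: [40, 0, 0]
  squeeze: 30

```text
time: 5.75
eef_pos: [0.6768, -0.0767, 0.2029]
tcp_rot: [0.382, 0.924, -0.004, -0.001]
contact_force: [-11.3, -5.7, 10.5]
opening: 0.116
```

Request:
send_rows:
  translation:
    - [0, 0, 0]
    - [0, 0, 0]
  rotation:
    - [0, 0, 0]
    - [0, 0, 0]
  grip: [0, 0]

```text
time: 6.0
eef_pos: [0.6768, -0.0767, 0.2029]
tcp_rot: [0.383, 0.924, -0.003, -0.001]
contact_force: [-9.4, -5.9, 10.0]
opening: 0.118
```

Request:
send_rows:
  translation:
    - [0.19, -0.47, 0]
    - [0.19, -0.47, 0]
    - [0.19, -0.47, 0]
    - [0.19, -0.47, 0]
    - [0.19, -0.47, 0]
  rotation:
    - [0, 0, 1]
    - [0, 0, 1]
    - [0, 0, 1]
    - [0, 0, 1]
    - [0, 0, 1]
  grip: [0, 0, 0, 0, 0]

```text
time: 6.62
eef_pos: [0.606, -0.0935, 0.203]
tcp_rot: [0.574, 0.819, -0.001, 0.004]
contact_force: [-0.2, -3.8, 6.0]
opening: 0.111
```

```bash
cat > arc.py <<'E'
from h import *
s=ctrl.get_state(); h=np.array([.602,.081]); r=s["eef_pos"][:2]-h
X=R.from_quat(s["tcp_rot"]).as_matrix()[:,0]
print(s["time"],s["eef_pos"],"r",np.hypot(*r),"ang",np.degrees(np.arctan2(r[1],r[0])),"turned",-64.6-np.degrees(np.arctan2(r[1],r[0])),"xyaw",np.degrees(np.arctan2(X[1],X[0])),s["contact_force"],s["wrist_torque"],s["opening"])
E
python3 arc.py
```

```text
6.625 [ 0.60598096 -0.09345025  0.20296222] r 0.17449566371380634 ang -88.69273556357861 turned 24.092735563578614 xyaw 109.89416759618202 [-0.16428374 -3.78948384  6.03611761] [-0.66139084  0.13703404  0.26874299] 0.11137309358335824
```

Request:
send_rows:
  translation:
    - [0.19, -0.47, 0]
    - [0.19, -0.47, 0]
    - [0.19, -0.47, 0]
    - [0.19, -0.47, 0]
    - [0.19, -0.47, 0]
  rotation:
    - [0, 0, 1]
    - [0, 0, 1]
    - [0, 0, 1]
    - [0, 0, 1]
    - [0, 0, 1]
  grip: [0, 0, 0, 0, 0]

```text
time: 7.25
eef_pos: [0.5313, -0.0788, 0.2029]
tcp_rot: [0.738, 0.675, -0.002, 0.004]
contact_force: [-3.1, -7.5, 8.6]
opening: 0.113
```

```bash
python3 arc.py
```

```text
7.25 [ 0.53127986 -0.07876122  0.20291653] r 0.17471401573666245 ang -113.87712804237886 turned 49.27712804237886 xyaw 84.91884853934067 [-3.09683819 -7.47341852  8.59836736] [-1.22504698  0.7083238   0.26465307] 0.11281407095047272
```

Request:
send_rows:
  translation:
    - [0.19, -0.47, 0]
    - [0.19, -0.47, 0]
    - [0.19, -0.47, 0]
    - [0.19, -0.47, 0]
    - [0.19, -0.47, 0]
  rotation:
    - [0, 0, 1]
    - [0, 0, 1]
    - [0, 0, 1]
    - [0, 0, 1]
    - [0, 0, 1]
  grip: [0, 0, 0, 0, 0]

```text
time: 7.88
eef_pos: [0.4693, -0.0334, 0.2029]
tcp_rot: [0.866, 0.5, -0.004, 0.004]
contact_force: [-10.5, -8.7, 13.3]
opening: 0.11
```

Request:
send_rows:
  translation:
    - [0.19, -0.47, 0]
    - [0.19, -0.47, 0]
    - [0.19, -0.47, 0]
    - [0.19, -0.47, 0]
    - [0, 0, 0]
  rotation:
    - [0, 0, 1]
    - [0, 0, 1]
    - [0, 0, 1]
    - [0, 0, 1]
    - [0, 0, 0]
  grip: [0, 0, 0, 0, 0]

```text
time: 8.5
eef_pos: [0.4367, 0.0213, 0.2028]
tcp_rot: [0.939, 0.343, -0.006, 0.001]
contact_force: [-18.1, -6.2, 19.0]
opening: 0.112
```

```bash
python3 arc.py
```

```text
8.5 [0.43666766 0.02127824 0.20283602] r 0.17578814136484255 ang -160.13914122203155 turned 95.53914122203156 xyaw 40.11098608637185 [-18.10924951  -6.17304721  18.95215193] [-0.88553436  2.90915878 -0.0148272 ] 0.11236091726944404
```

Request:
send_rows:
  translation:
    - [0, 0, 0]
    - [0, 0, 0]
    - [0, 0, 0]
    - [0, 0, -0.5]
    - [0, 0, -1]
  rotation:
    - [0, 0, 0]
    - [0, 0, 0]
    - [0, 0, 0]
    - [0, 0, 0]
    - [0, 0, 0]
  grip: [40, 40, 40, 40, 40]

```text
time: 9.12
eef_pos: [0.4395, 0.0224, 0.2447]
tcp_rot: [0.94, 0.342, -0.001, -0.001]
contact_force: [0.1, -0.1, -0.1]
opening: 0.468
```

Request:
send_rows:
  translation:
    - [0, 0, -1]
    - [0, 0, -1]
    - [0, 0, -1]
    - [0, 1, -1]
    - [0, 1, 0]
  rotation:
    - [0, 0, 0]
    - [0, 0, 0]
    - [0, 0, 0]
    - [0, 0, 0]
    - [0, 0, 0]
  grip: [40, 40, 45, 45, 45]

```text
time: 9.75
eef_pos: [0.4804, -0.0244, 0.3698]
tcp_rot: [0.94, 0.342, 0.003, 0.002]
contact_force: [0.2, 0.1, -0.0]
opening: 0.522
```

Request:
send_rows:
  translation:
    - [0, 1, 0]
    - [0, 0.6, 0]
    - [0, 0, 0]
  rotation:
    - [0, 0, 0]
    - [0, 0, 0]
    - [0, 0, 0]
  grip: [45, 45, 45]

```text
time: 10.12
eef_pos: [0.5098, -0.061, 0.3648]
tcp_rot: [0.94, 0.341, -0.0, -0.0]
contact_force: [-0.1, -0.1, -0.7]
opening: 0.529
```

Run:
```python
from h import *
s=ctrl.get_state();print(s["time"],s["eef_pos"],R.from_quat(s["tcp_rot"]).as_matrix().round(3),s["qpos"])
w=cam("wrist");S=cam("scene")
cv2.imwrite("pics/s2.png",S[0]);cv2.imwrite("pics/w2raw.png",w[0])
np.save("w2.npy",np.array([*w[1].ravel(),*w[2],*w[3].ravel()]))
b=cv2.resize(S[0][190:310,280:420],None,fx=3,fy=3,interpolation=cv2.INTER_CUBIC)
cv2.imwrite("pics/w2.png",np.vstack([w[0],])); cv2.imwrite("pics/s2c.png",b)
for p in ((.543,-.034,.17),): print(proj(w,p),proj(S,p))
```

```text
10.125 [ 0.50976948 -0.06097781  0.36483857] [[ 0.767  0.642 -0.001]
 [ 0.642 -0.767  0.   ]
 [-0.    -0.001 -1.   ]] [-3.16960912e-01 -1.48803053e-01  1.79605146e+00  1.80144941e-04
  1.49512903e+00  5.57289011e-01]
[317.34962398 162.41784864] [319.98844143 249.02719968]
```

View pics/w2.png

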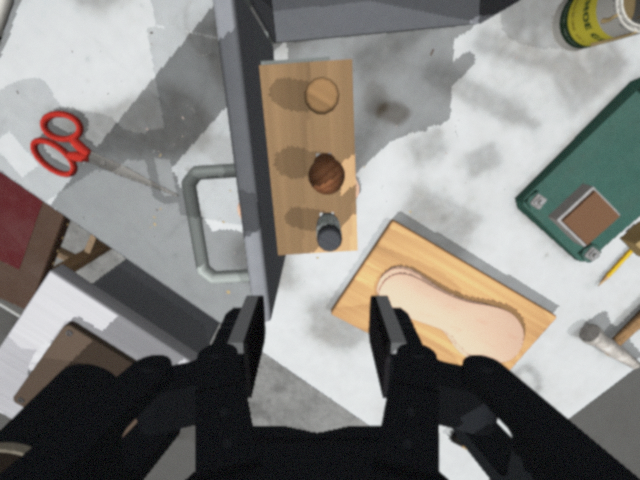

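Run:
```python
from h import *
v=np.load("w2.npy");w=(None,v[:9].reshape(3,3),v[9:12],v[12:].reshape(3,3))
def ang(a,b,z):
    A,B=bp(w,a,z),bp(w,b,z);d=B-A;print(A.round(4),B.round(4),"len",np.hypot(*d[:2]).round(4),"dir",np.degrees(np.arctan2(d[1],d[0])).round(2))
ang((353,60),(357,250),.17);ang((262,62),(276,254),.17);ang((240,90),(262,310),.249)
print("awl top",bp(w,(326,172),.225), "iron",bp(w,(322,95),.225),"punch",bp(w,(328,230),.22))
h=np.array([.602,.081])
i=cv2.imread("pics/w2raw.png")[40:270,225:375]; a=cv2.resize(i,None,fx=2.5,fy=2.5,interpolation=cv2.INTER_CUBIC); b=cv2.imread("pics/s2c.png")[:, :]
H=max(a.shape[0],b.shape[0]);P=lambda i:np.pad(i,((0,H-i.shape[0]),(0,0),(0,0)));cv2.imwrite("pics/c2.png",np.hstack([P(a),P(b)]));print(a.shape)
```

```text
[ 0.6263 -0.0029  0.17  ] [ 0.5034 -0.1176  0.17  ] len 0.1681 dir -136.97
[0.5765 0.0543 0.17  ] [ 0.4494 -0.0597  0.17  ] len 0.1707 dir -138.13
[0.5531 0.0402 0.249 ] [ 0.4339 -0.0685  0.249 ] len 0.1613 dir -137.64
awl top [ 0.54645052 -0.03968591  0.225     ] iron [ 0.58624516 -0.00207506  0.225     ] punch [ 0.51129981 -0.07187957  0.22      ]
(575, 375, 3)
```

View pics/c2.png

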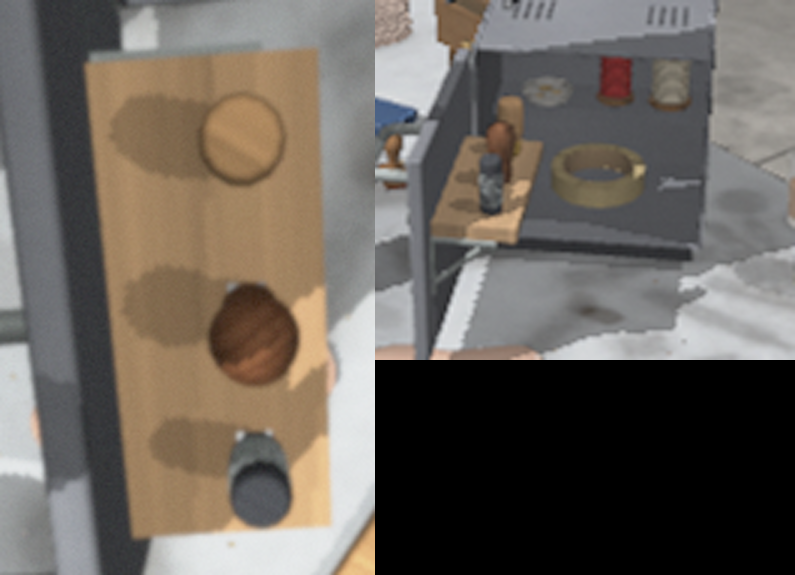

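Run:
```python
from h import *
v=np.load("w2.npy");w=(None,v[:9].reshape(3,3),v[9:12],v[12:].reshape(3,3))
a=np.radians(-137.6);u=np.array([np.cos(a),np.sin(a)]);m=np.array([-u[1],u[0]])
for n,q,z in (("iron",(322,95),.23),("awl",(326,174),.215),("awl",(326,174),.225),("punch",(329.8,236.8),.225)):
    p=bp(w,q,z)[:2];print(n,p,"along",p@u,"in",p@m)
print(w[2])
s=ctrl.get_state();print(s["eef_pos"])
```

```text
iron [ 0.58599142 -0.0022093 ] along -0.43123875707545456 in 0.39676687773637703
awl [ 0.54435065 -0.04176902] along -0.3738136930188488 in 0.39790150152084486
awl [ 0.54529688 -0.04066742] along -0.3752552577564023 in 0.39772605807414557
punch [ 0.50893881 -0.075619  ] along -0.32483851580833667 in 0.3990199078201226
[ 0.57195025 -0.00963735  0.50667985]
[ 0.5091966  -0.05998196  0.36492336]
```

Request:
send_rows:
  translation:
    - [0, 0, 0]
    - [0.7, 0.16, 0.6]
    - [0.65, 0.16, 0.8]
    - [0, 0, 0.8]
    - [0, 0, 0.8]
  rotation:
    - [0, 0, -0.5]
    - [0, 0, 0]
    - [0, 0, 0]
    - [0, 0, 0]
    - [0, 0, 0]
  grip: [45, 45, 45, 45, 45]

```text
time: 10.85
eef_pos: [0.5454, -0.0389, 0.2744]
tcp_rot: [0.932, 0.363, 0.0, -0.0]
contact_force: [-0.1, 0.2, 0.5]
opening: 0.533
```

Request:
send_rows:
  translation:
    - [0, 0, 0.6]
    - [0, 0, 0]
  rotation:
    - [0, 0, 0]
    - [0, 0, 0]
  grip: [45, 45]

```text
time: 11.1
eef_pos: [0.5447, -0.0395, 0.2553]
tcp_rot: [0.932, 0.362, -0.001, -0.001]
contact_force: [-0.4, 0.8, 0.1]
opening: 0.53
```

Run:
```python
from h import *
s=ctrl.get_state();print(s["time"],s["eef_pos"],R.from_quat(s["tcp_rot"]).as_matrix().round(3))
w=cam("wrist");cv2.imwrite("pics/w3.png",w[0][100:480,160:480])
print(proj(w,[.5459,-.0402,.23]),proj(w,[.5459,-.0402,.17]),proj(w,s["eef_pos"]))
```

```text
11.1 [ 0.54473319 -0.0395045   0.25531188] [[ 0.737  0.676 -0.003]
 [ 0.676 -0.737  0.001]
 [-0.002 -0.003 -1.   ]]
[318.74244868 286.99625908] [318.5784022  246.95545944] [315.85641921 313.23689268]
```

View pics/w3.png

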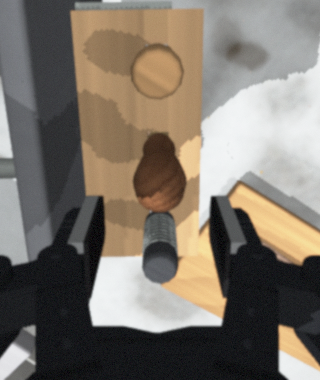

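Request:
send_rows:
  translation:
    - [0, 0, 0.6]
    - [0, 0, 0.6]
    - [0, 0, 0.5]
    - [0, 0, 0.45]
    - [0, 0, 0]
  rotation:
    - [0, 0, 0]
    - [0, 0, 0]
    - [0, 0, 0]
    - [0, 0, 0]
    - [0, 0, 0]
  grip: [45, 45, 45, 45, 45]

```text
time: 11.78
eef_pos: [0.5451, -0.0401, 0.1907]
tcp_rot: [0.932, 0.362, -0.001, -0.001]
contact_force: [0.1, -0.1, -0.4]
opening: 0.527
```

Request:
send_rows:
  translation:
    - [0, 0, 0]
    - [0, 0, 0]
    - [0, 0, 0]
    - [0, 0, 0]
  rotation:
    - [0, 0, 0]
    - [0, 0, 0]
    - [0, 0, 0]
    - [0, 0, 0]
  grip: [0, 0, 0, 0]
  squeeze: 45

```text
time: 12.28
eef_pos: [0.5459, -0.0402, 0.1924]
tcp_rot: [0.932, 0.362, 0.0, 0.0]
contact_force: [0.3, -0.1, -0.5]
opening: 0.251
```

Request:
send_rows:
  translation:
    - [0, 0, -0.3]
    - [0, 0, -0.5]
    - [0, 0, -0.6]
    - [0, 0, -0.6]
    - [0, 0, -0.6]
  rotation:
    - [0, 0, 0]
    - [0, 0, 0]
    - [0, 0, 0]
    - [0, 0, 0]
    - [0, 0, 0]
  grip: [0, 0, 0, 0, 0]

```text
time: 12.9
eef_pos: [0.546, -0.0402, 0.2722]
tcp_rot: [0.932, 0.362, 0.001, 0.0]
contact_force: [0.6, 0.0, -1.8]
opening: 0.254
```

Request:
send_rows:
  translation:
    - [0, 0, -0.6]
    - [0, 0, -0.6]
    - [0, 0, -0.6]
    - [0, 0, -0.6]
    - [0, 0, 0]
  rotation:
    - [0, 0, 0]
    - [0, 0, 0]
    - [0, 0, 0]
    - [0, 0, 0]
    - [0, 0, 0]
  grip: [0, 0, 0, 0, 0]

```text
time: 13.52
eef_pos: [0.5466, -0.0403, 0.3447]
tcp_rot: [0.932, 0.362, 0.002, 0.001]
contact_force: [-0.3, -0.2, -0.4]
opening: 0.253
```

Run:
```python
from h import *
s=ctrl.get_state();print(s["time"],s["eef_pos"],s["tcp_rot"],s["qpos"],s["opening"])
w=cam("wrist");S=cam("scene");cv2.imwrite("pics/s4.png",S[0])
a=w[0][60:400,180:480]; b=cv2.resize(S[0][150:300,290:450],None,fx=2.6,fy=2.6,interpolation=cv2.INTER_CUBIC)
H=max(a.shape[0],b.shape[0]);P=lambda i:np.pad(i,((0,H-i.shape[0]),(0,0),(0,0)));cv2.imwrite("pics/c4.png",np.hstack([P(a),P(b)]))
```

```text
13.525 [ 0.54657993 -0.0403461   0.34470465] [0.93206992 0.36227335 0.00154649 0.00113731] [-2.58831567e-01 -6.38516373e-02  1.75360078e+00 -1.76448943e-05
  1.44800423e+00  5.70553914e-01] 0.2525376706744934
```

View pics/c4.png

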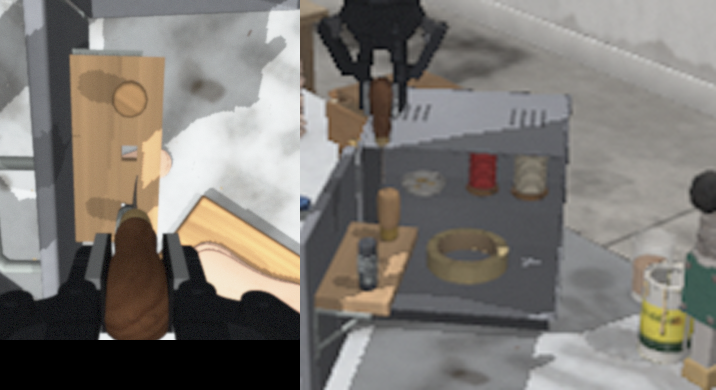

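```bash
cat > kin.py <<'E'
from h import *
from scipy.optimize import least_squares
D=[([1.09399726,.287211263,1.57817721,0,1.27861776,-.150008],[.21634902,.63869004,.22991667]),
([-.316960912,-.148803053,1.79605146,0,1.49512903,.557289],[.50976948,-.06097781,.36483857]),
([-.258831567,-.0638516373,1.75360078,0,1.44800423,.570553914],[.54657993,-.0403461,.34470465])]
E=lambda a,t:R.from_euler(a,t).as_matrix()
def fk(q,k):
    h,d,l1,l2,lt=k
    A=E("z",q[0]);p=A@[0,d,0]+[0,0,h]
    A=A@E("y",q[1]);p=p+A@[0,0,l1];A=A@E("y",q[2]);p=p+A@[0,0,l2]
    A=A@E("z",q[3])@E("y",q[4]);p=p+A@[0,0,lt];return p,A@E("z",q[5])
E
python3 - <<'E'
from kin import *
s=ctrl.get_state()
for lt in (.2,.25,.3):
    f=least_squares(lambda k:np.concatenate([fk(q,[*k,lt])[0]-p for q,p in D]),[.2,.1,.4,.4])
    print(lt,f.x,abs(f.fun).max())
print(fk(s["qpos"],[*f.x,.3])[1].round(3),R.from_quat(s["tcp_rot"]).as_matrix().round(3))
w=cam("wrist");M=R.from_quat(s["tcp_rot"]).as_matrix();print(proj(w,s["eef_pos"]+M@[0,0,.087]))
E
```

```text
0.2 [0.1809236  0.10091334 0.43214187 0.56938837] 0.0001321907152794788
0.25 [0.23053545 0.10091334 0.43253352 0.56936745] 0.0001198054893842837
0.3 [0.2801473  0.10091334 0.43292516 0.56934653] 0.0001504715451645655
[[-0.675  0.738 -0.   ]
 [ 0.738  0.675  0.   ]
 [ 0.    -0.    -1.   ]] [[ 0.738  0.675 -0.   ]
 [ 0.675 -0.738  0.   ]
 [-0.    -0.    -1.   ]]
[316.24436077 246.86591431]
```

Run:
```python
from kin import *
im=cv2.imread("pics/top0.png");t=cam("top")
hsv=cv2.cvtColor(im,cv2.COLOR_BGR2HSV);roi=hsv[243:326,404:535]
# seed-based: colour of insole
c=im[280,470].astype(int);print(c,im[310,430],im[250,510])
m=(np.abs(cv2.GaussianBlur(im,(3,3),0).astype(int)-c).max(2)<28).astype(np.uint8);m[:240]=0;m[330:]=0;m[:,:400]=0;m[:,540:]=0
n,l,st,ce=cv2.connectedComponentsWithStats(m);k=l[280,470];print(st[k],ce[k])
cnt=max(cv2.findContours((l==k).astype(np.uint8),0,cv2.CHAIN_APPROX_NONE)[0],key=len)[:,0]
P=np.array([bp(t,q,.025)[:2] for q in cnt.astype(float)]);(cx,cy),sz,an=cv2.minAreaRect(P.astype(np.float32));print("mid",cx,cy,sz,an)
s=ctrl.get_state();M0=R.from_quat(s["tcp_rot"]).as_matrix()
lt=.25;k=least_squares(lambda k:np.concatenate([fk(q,[*k,lt])[0]-p for q,p in D]),[.2,.1,.4,.4]).x;k=[*k,lt]
C=fk(s["qpos"],k)[1].T@M0
Mt=M0@E("y",np.pi/4)
for hz in (.15,.035):
    tip=np.array([cx,cy,.025+hz]);tcp=tip-Mt@[.005,0,.087]
    g=lambda q:np.r_[(fk(q,k)[0]-tcp)*5,((fk(q,k)[1]@C)-Mt).ravel()]
    f=min((least_squares(g,s["qpos"]+d,bounds=([-2.77,-.9,.21,-1.53,.24,-2.84],[2.77,2.22,2.48,4.67,2.81,2.84])) for d in ([0]*6,[-.3,0,0,.3,-.3,0],[-.3,0,0,-.3,-.3,0])),key=lambda f:f.cost)
    print(tcp,f.x.round(3),f.cost)
print(Mt.round(3))
```

```text
[121 142 168] [ 69 112 152] [ 70 112 152]
[ 424  259   97   42 2517] [475.57409615 280.80731029]
mid 0.47946155071258545 -0.3444231152534485 (0.09435144066810608, 0.24791428446769714) 16.782188415527344
[ 0.43160018 -0.38838367  0.23305824] [-1.207  0.161  1.86   0.718  1.498 -0.573] 1.347621114045398e-29
[ 0.43160018 -0.38838367  0.11805824] [-1.207  0.308  1.92   0.739  1.343 -0.712] 1.0216849305058936e-29
[[ 0.523  0.675  0.52 ]
 [ 0.477 -0.738  0.478]
 [ 0.706 -0.002 -0.708]]
```

Request:
send_rows:
  translation:
    - [0, 0, -0.5]
    - [0, 0, -0.5]
    - [-0.66, 0.47, 0]
    - [-1, 0.5, 0]
    - [-1, 0.5, 0]
  rotation:
    - [0, 0, 0]
    - [0, 0, 0]
    - [0, 0, 0]
    - [0, 0, 0]
    - [0, 0, 0]
  grip: [0, 0, 0, 0, 0]

```text
time: 14.35
eef_pos: [0.5167, -0.1274, 0.3739]
tcp_rot: [0.932, 0.363, 0.001, 0.001]
contact_force: [-0.0, 0.1, -1.5]
opening: 0.252
```

Request:
send_rows:
  translation:
    - [-1, 0.5, 0]
    - [-1, 0.5, 0]
    - [-1, 0.6, 0]
    - [-1, 0.6, 0]
    - [-1, 0.6, 0]
  rotation:
    - [0, 0, 0]
    - [0, 0, 0]
    - [0, 0, 0]
    - [0, 0, 0]
    - [0, 0, 0]
  grip: [0, 0, 0, 0, 0]

```text
time: 14.98
eef_pos: [0.4627, -0.2911, 0.374]
tcp_rot: [0.932, 0.362, 0.0, 0.001]
contact_force: [0.1, -0.8, -0.3]
opening: 0.25
```

Request:
send_rows:
  translation:
    - [-1, 0.6, 0]
    - [-1, 0.6, 0]
    - [-1, 0.5, 0]
    - [0, 0, 0]
  rotation:
    - [0, 0, 0]
    - [0, 0, 0]
    - [0, 0, 0]
    - [0, 0, 0]
  grip: [0, 0, 0, 0]

```text
time: 15.48
eef_pos: [0.4302, -0.3901, 0.3732]
tcp_rot: [0.933, 0.361, 0.0, 0.0]
contact_force: [0.3, -0.1, 1.0]
opening: 0.25
```

Request:
send_rows:
  translation:
    - [0, 0, 0]
    - [0, 0, 0]
    - [0, 0, 0]
    - [0, 0, 0]
    - [0, 0, 0]
  rotation:
    - [0, 1, 0]
    - [0, 1, 0]
    - [0, 1, 0]
    - [0, 1, 0]
    - [0, 1, 0]
  grip: [0, 0, 0, 0, 0]

```text
time: 16.1
eef_pos: [0.4315, -0.3874, 0.3737]
tcp_rot: [0.909, 0.354, 0.203, -0.078]
contact_force: [-0.4, 0.7, -1.6]
opening: 0.251
```

Request:
send_rows:
  translation:
    - [0, 0, 0]
    - [0, 0, 0]
    - [0, 0, 0]
    - [0, 0, 0]
    - [0, 0, 0]
  rotation:
    - [0, 1, 0]
    - [0, 1, 0]
    - [0, 1, 0]
    - [0, 1, 0]
    - [0, 0, 0]
  grip: [0, 0, 0, 0, 0]

```text
time: 16.73
eef_pos: [0.4307, -0.388, 0.3718]
tcp_rot: [0.861, 0.334, 0.356, -0.139]
contact_force: [-0.0, -0.1, -0.1]
opening: 0.25
```

```bash
cat > fin.py <<'E'
from h import *
s=ctrl.get_state();M=R.from_quat(s["tcp_rot"]).as_matrix();off=np.array([.005,0,.087])
tip=s["eef_pos"]+M@off;tgt=np.array([.4795,-.3444,.060])
print(s["time"],s["eef_pos"],"tip",tip,"z",M[:,2].round(3),s["opening"],s["contact_force"].round(1),s["qpos"].round(2))
print("units to target",(M.T@(tgt-tip)/.03).round(2))
E
python3 fin.py
```

```text
16.725 [ 0.43070951 -0.38799191  0.37181616] tip [ 0.47860526 -0.34401591  0.31379798] z [ 0.52   0.478 -0.707] 0.2495490569961396 [-0.  -0.1 -0.1] [-1.21  0.05  1.72  0.72  1.69 -0.41]
units to target [-5.97  0.04  5.99]
```

Request:
send_rows:
  translation:
    - [-0.9, 0, 0.9]
    - [-0.9, 0, 0.9]
    - [-0.9, 0, 0.9]
    - [-0.9, 0, 0.9]
    - [-0.5, 0, 0.5]
  rotation:
    - [0, 0, 0]
    - [0, 0, 0]
    - [0, 0, 0]
    - [0, 0, 0]
    - [0, 0, 0]
  grip: [0, 0, 0, 0, 0]

```text
time: 17.35
eef_pos: [0.4313, -0.3873, 0.1973]
tcp_rot: [0.861, 0.335, 0.356, -0.139]
contact_force: [1.0, -1.2, -0.5]
opening: 0.248
```

Request:
send_rows:
  translation:
    - [-0.5, 0, 0.5]
    - [-0.4, 0, 0.4]
    - [0, 0, 0]
    - [0, 0, 0]
  rotation:
    - [0, 0, 0]
    - [0, 0, 0]
    - [0, 0, 0]
    - [0, 0, 0]
  grip: [0, 0, 0, 0]

```text
time: 17.85
eef_pos: [0.4312, -0.3888, 0.1611]
tcp_rot: [0.861, 0.335, 0.357, -0.138]
contact_force: [-0.4, -0.2, -0.3]
opening: 0.254
```

```bash
python3 fin.py
python3 - <<'E'
from h import *
w=cam("wrist");S=cam("scene");T=cam("top")
p=[.4795,-.3444,.025]
s=ctrl.get_state();tip=s["eef_pos"]+R.from_quat(s["tcp_rot"]).as_matrix()@[.005,0,.087]
for n,c in (("w",w),("S",S),("T",T)): print(n,"mid",proj(c,p),"tip",proj(c,tip))
a=cv2.resize(w[0][60:420,120:560],None,fx=.9,fy=.9);b=cv2.resize(S[0][270:420,290:450],None,fx=2.4,fy=2.4,interpolation=cv2.INTER_CUBIC)
H=max(a.shape[0],b.shape[0]);P=lambda i:np.pad(i,((0,H-i.shape[0]),(0,0),(0,0)));cv2.imwrite("pics/c5.png",np.hstack([P(a),P(b)]));print(a.shape,b.shape)
cv2.imwrite("pics/t5.png",T[0]);cv2.imwrite("pics/s5.png",S[0])
E
```

```text
17.85 [ 0.43119034 -0.38882548  0.16111946] tip [ 0.47922925 -0.34498053  0.10312047] z [ 0.522  0.476 -0.707] 0.25362398040751066 [-0.4 -0.2 -0.3] [-1.21  0.26  1.89  0.73  1.4  -0.66]
units to target [-1.   -0.01  1.03]
w mid [316.06165404 279.87116646] tip [316.33071817 238.75673205]
S mid [375.01019139 356.18924715] tip [376.46800746 331.29363438]
T mid [472.65425454 283.88979687] tip [483.21260528 282.01102477]
(324, 396, 3) (360, 384, 3)
```

View pics/c5.png

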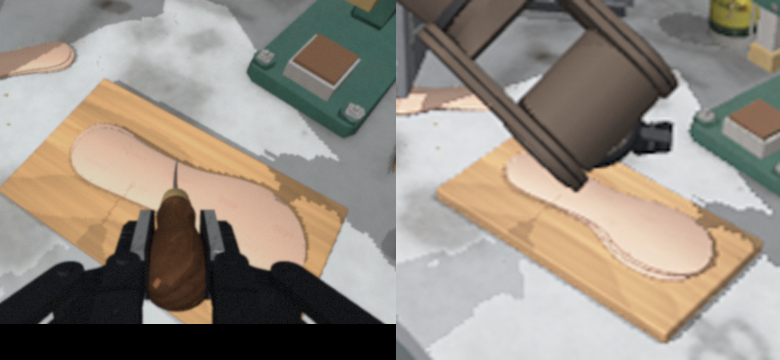

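Request:
send_rows:
  translation:
    - [-0.5, 0, 0.5]
    - [-0.5, 0, 0.5]
    - [0, 0, 0]
    - [0, 0, 0]
    - [0, 0, 0]
  rotation:
    - [0, 0, 0]
    - [0, 0, 0]
    - [0, 0, 0]
    - [0, 0, 0]
    - [0, 0, 0]
  grip: [0, 0, 0, 0, 0]

```text
time: 18.62
eef_pos: [0.4311, -0.3887, 0.1183]
tcp_rot: [0.861, 0.335, 0.357, -0.138]
contact_force: [0.2, -0.1, -0.5]
opening: 0.253
```

```bash
python3 fin.py
python3 - <<'E'
from h import *
T=cam("top");w=cam("wrist")
a=T[0][60:400,190:600];b=cv2.resize(w[0],None,fx=.6,fy=.6)
H=340;P=lambda i:np.pad(i,((0,H-i.shape[0]),(0,0),(0,0)));cv2.imwrite("pics/c6.png",np.hstack([P(a),P(b)]))
E
```

```text
18.625 [ 0.43111876 -0.3886689   0.11834861] tip [ 0.47913695 -0.34480202  0.06034904] z [ 0.522  0.477 -0.707] 0.25302861868152604 [ 0.2 -0.1 -0.5] [-1.21  0.32  1.9   0.74  1.34 -0.72]
units to target [ 0.   -0.    0.02]
```

View pics/c6.png

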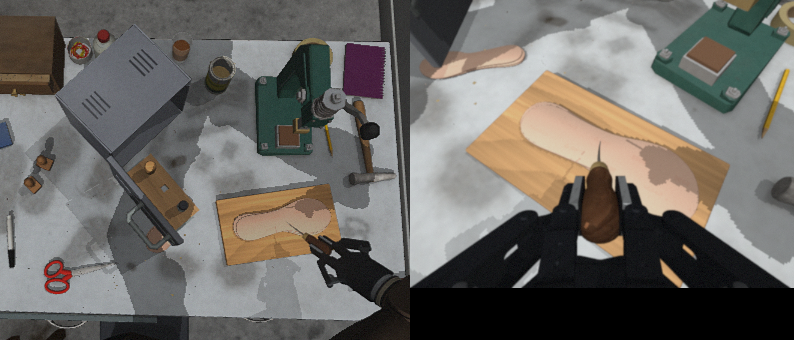

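The door is wide open. The edge iron (150,166) and the punch (183,206) are still in the rack. The awl's point (290,225) is over the middle of the insole, and nothing else has moved.

```bash
python3 -c "
from plant import ticket; print(ticket.sign_off())"
```

```text
the job is handed in; nothing more can be done
None
```

I opened the cabinet door by its handle to about 93° (1.62 rad, from the wrist picture). I then drew the awl out of the rack's middle hole and handed the job in at 18.6 s, still holding it.

- **Awl pose:** it slants at 45°, point down. The point works out at about (0.479, −0.345, 0.060) m, 35 mm above the insole's middle.
- **Tip check:** just before the last 43 mm descent, the tip seen in the wrist picture agreed with its computed position to about 1 pixel.
- **Grip and forces:** the grip held steady at an opening of about 21 mm, and the contact force at the end was about 0.5 N. The highest reading was roughly 27 N, on the door handle while swinging the door.
- **Other things:** the last top picture shows the edge iron and drive punch still in the rack, and the insole and bystanders where they were.

Two readings disagreed. The arc of the gripper while opening suggested about 95°, and I trusted the picture over it. The tools also appeared about 10 mm off the middle of the shelf's depth. I went by where they were seen, and the grasp held.

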